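# Stack the wash caddies at the gate, not nest them

## Robot

A 7-joint arm with a two-finger parallel gripper is mounted at the origin on the work surface. World frame = base frame: x ahead of the robot, y to its left, z up, the work surface at z = 0. Lengths are in m, angles in rad, forces in N, time in s.
With the tool pointing down it reaches from about 0.35 to 0.9 m from the base axis. Payload 8.1 kg.
Tool frame: the origin (TCP) lies on the centre line of the jaws, within the pads' length; the fingertips stand 17 mm ahead of it and the grasp point (between the pads) lies 2 mm behind it; z points along the fingers, y is the direction in which the jaws open and shut (so a half turn about z gives the same grasp; the last joint's range is limited). The gripper opens to 92 mm and grips with 3 to 60 N. Pads are 19 mm wide; open, the fingers measure 130 mm over their backs; the gripper's body (75 mm by 190 mm) begins 47 mm behind the grasp point.
Start: joints at [-1.356, 0.434, 0.025, 1.573, -0.012, 1.134, -0.075], TCP at [0.195, 0.594, 0.244] pointing down, gripper open.
Joint ranges: [-2.62, 2.62], [-0.44, 2.09], [-1.27, 1.32], [0.08, 2.57], [-1.32, 4.46], [0.12, 2], [-2.74, 2.74]. Speed limits (rad/s): [2.22, 2.22, 3.01, 3.01, 3.14, 3.14, 3.14].

## Interface

Orientations are given as a rotation vector (axis times angle).
In Python, from cell import arm, imaging, job gives the robot as it stands.
- The arm moves only by the tool jog_arm, never from a script. Its argument "moves" is a list of rows, each an object with "fingers": the closure, from -1 (fully open) to 1 (shut); "xyz": the shift along the tool's x, y, z in cm, a list of three; "angular": the turn, a rotation vector about the tool's x, y, z in rad, a list of three. In form: [{"fingers": fingers, "xyz": [dx, dy, dz], "angular": [ax, ay, az]}, ...]. A call has 1 to 12 rows; each row is the pose to reach, as a shift and turn from the pose commanded when the call began, along the tool's axes at that moment; what a row does not reach only later rows make up. A row lasts 1/8 s, in which the tool goes at most 62.5 mm and 10.7 degrees, less where a joint would pass 70% of its speed; a pose out of reach is approached as far as the arm can. A call with a gripper value outside its range is refused whole. The fingers move at their own pace and stop on an object; "grip_force" is the grip in N (left out, the last holds). Time passes only in rows, so rows that repeat a pose let the fingers close. It gives the time, the measured TCP pose, the force and the opening at its end, in the units of the state.
- arm.observe(): the state, without advancing time (a new reading comes with each control period).
- imaging.get_image(name): name is "scene" or "top" or "wrist"; returns the picture (400x640x3 uint8, red, green, blue); there is no depth.
- imaging.camera_params(name): a dict with "fx", "fy", "cx", "cy" (pixels), "rvec" (rotation vector, rad) and "tvec" (3), from world to camera coordinates, as OpenCV has them; the wrist camera has in their place "hand_eye" (4x4, takes a point from camera to tool coordinates, whose origin is the TCP and whose axes are the flange's). Camera axes: x right, y down, z forward; pixel columns grow to the right and rows downward; lengths in m; the calibration is good to about 2 mm. A picture is of the moment at which its call begins: read the wrist's pose just before it. camera_params takes no time and is no camera call.
- job.sign_off(): hands the job in, once; it reports no verdict.
The state is a dict: "clock": time; "joints": joint angles; "dq": joint speeds; "joint_efforts": joint torques, N m; "position": TCP position; "ee_rot": TCP orientation; "force": force on the tool from outside, world axes, zero at the start; "ft_torque": the same for the moment, N m; "width": opening from 0.0 (shut) to 1.0 (fully open).
Only numpy, scipy, OpenCV 4.12 (cv2) and the standard library are available. Lean on these libraries where they do the work, as an engineer would, in place of code of your own. Each camera call takes 0.05 s, during which the arm holds its last target. There are 200 camera calls.

## Task

Put the green caddy on top of the grey caddy so that the two stand stacked instead of nested: the green one must be turned so that its orange end is over the grey caddy's plain end, and its foot then rests level on the little lugs just inside the grey rim. Set it down rather than dropping it, let go, and leave the grey caddy and the other things on the ledge where they are.

Things in the scene. Friction and masses are not known exactly. Their poses are not given: they have to be found in the camera images.
- green_caddy_center (a point): Green plastic caddy (open tray), empty, 0.15 kg, upright on the ledge at any yaw; body 170 x 60 x 66 mm high, one end orange. From 26 mm up to the rim it is a stiff upright-sided band 60 mm wide outside, to be gripped across; below is a narrower foot 156 x 46 mm with recesses in its long sides. Point: body centre, 33 mm up; x along its length to the orange end, z up.
- green_caddy_lip (a point): Middle of the green caddy's orange lip (44 mm wide, 4 mm thick, sticking out 13 mm at the rim of its orange end): 91 mm from its centre along +x, 32 mm above it.
- grey_caddy_center (a point): Grey caddy, same shape and axes as the green (x to its orange end; point: centre, 33 mm up), 0.3 kg, upright, a soap bar low inside. Mouth 164 x 54 mm inside, lugs 8 mm under the rim. With orange ends opposed, the green foot enters 8 mm with 4 mm play all round and rests with its centre 58 mm above this one. Orange ends together: it drops in to 40 mm (nested, wrong).
- grey_caddy_lip (a point): Middle of the grey caddy's orange lip, as on the green one: 91 mm from its centre along +x, 32 mm above it.
- soap_bottle_center (a point): Bystander: white pump soap bottle with blue band and blue pump head, 68 mm diameter, 190 mm tall, spout reaching 47 mm out along -x; the point is on its axis, 95 mm up.
- jug_center (a point): Bystander: upturned yellow plastic jug, 140 mm diameter at the ledge, 154 mm tall, handle reaching 107 mm from its axis along +y; the point is on its axis, 75 mm up.
- dustpan_center (a point): Bystander: red dustpan lying flat, pan 170 (x) x 210 (y) x 45 mm, handle reaching 203 mm out along +x; the point is the centre of the pan, 22 mm up.
- brush_center (a point): Bystander: wooden hand brush lying on its bristles, 130 x 50 x 50 mm head, handle reaching 180 mm out along +x; the point is the centre of the head, 25 mm up.

How it is judged:
By the outcome, as a careful person would: the job done as asked, in the order asked, and still so for the second after the job is handed in, with the robot touching nothing.
It also fails if it takes over 40 s, if anything falls off the work surface, if the arm or the gripper's body presses on something with over 40 N, if the wrist force passes 120 N, or if a joint passes its speed limit or range.

## Working session

There is one attempt and no reset: what is moved stays moved. The work goes in short steps, Python scripts to look and compute and a tool call to move; the robot and the scene stay as the last step left them, time stands still between calls to the robot, and variables do not carry over. Pictures are saved under pics/ and viewed, about 8 in all and at most 12, crops included, and the job is handed in when it is done.

Besides the shell and the picture viewer there is one more tool, called after "Request:" by a JSON object that holds its "method" and its "body". jog_arm: Moves the arm, as the interface text tells. Its arguments: {"type":"object","properties":{"moves":{"type":"array"},"grip_force":{"type":"number"}},"required":["moves"]}

```bash
mkdir -p pics; cat > h.py <<'E'
import numpy as np, cv2
from scipy.spatial.transform import Rotation as R
from cell import arm, imaging, job
def cam(n, st=None):
    p=imaging.camera_params(n); K=np.array([[p['fx'],0,p['cx']],[0,p['fy'],p['cy']],[0,0,1.]])
    if 'hand_eye' in p:
        H=np.array(p['hand_eye']); Rt=R.from_rotvec(st['ee_rot']).as_matrix()
        Rwc=Rt@H[:3,:3]; c=Rt@H[:3,3]+np.array(st['position'])
    else:
        Rwc=R.from_rotvec(p['rvec']).as_matrix().T; c=-Rwc@np.array(p['tvec'])
    return K,Rwc,c
def ray(C,uv,z):
    K,Rwc,c=C; uv=np.atleast_2d(uv).astype(float)
    d=(Rwc@np.linalg.inv(K)@np.c_[uv,np.ones(len(uv))].T).T
    return c+d*((z-c[2])/d[:,2])[:,None]
def proj(C,P):
    K,Rwc,c=C; q=(K@Rwc.T@(np.atleast_2d(P)-c).T).T
    return q[:,:2]/q[:,2:]
def grab(n,f):
    st=arm.observe(); im=imaging.get_image(n); cv2.imwrite(f'pics/{f}.png',im[:,:,::-1]); return im,cam(n,st)
E
python3 - <<'E'
from h import *
print(arm.observe())
a,C=grab('scene','s1'); b,D=grab('top','t1')
for c in (C,D): print(c)
E
```

```text
{'clock': 0.0, 'joints': array([-1.35558592,  0.43525752,  0.02498694,  1.57410455, -0.01158975,
        1.13400775, -0.07508946]), 'dq': array([ 0.00099788, -0.00196932, -0.00227698,  0.00185766,  0.00167795,
       -0.00090911, -0.00154424]), 'joint_efforts': array([-1.19814002e-03, -6.67858815e+01,  9.84875187e-01, -3.14457071e+01,
       -6.03315979e-02,  4.29848477e-02,  1.69306245e-04]), 'position': array([0.19521404, 0.59321118, 0.24292079]), 'ee_rot': array([-4.97206780e-01, -3.10189973e+00,  2.55954986e-03]), 'force': array([ 0.88713128,  0.26311064, -0.13106018]), 'ft_torque': array([ 0.04384664,  0.00354869, -0.02680898]), 'width': 0.999754455315387}
(array([[445.19987228,   0.        , 316.35527046],
       [  0.        , 445.19987228, 198.9142821 ],
       [  0.        ,   0.        ,   1.        ]]), array([[-0.276436  ,  0.60785878, -0.74437279],
       [ 0.96073608,  0.19402408, -0.19834524],
       [ 0.02386034, -0.76997556, -0.6376271 ]]), array([1.68339852, 0.29506373, 1.0137458 ]))
(array([[388.26541102,   0.        , 314.18834577],
       [  0.        , 388.26541102, 196.73156123],
       [  0.        ,   0.        ,   1.        ]]), array([[-9.34781798e-03, -9.96208177e-01,  8.64979001e-02],
       [-9.99954760e-01,  9.46499653e-03,  9.44668654e-04],
       [-1.75978896e-03, -8.64851564e-02, -9.96251585e-01]]), array([0.50234398, 0.00830394, 1.23142335]))
```

View pics/t1.png

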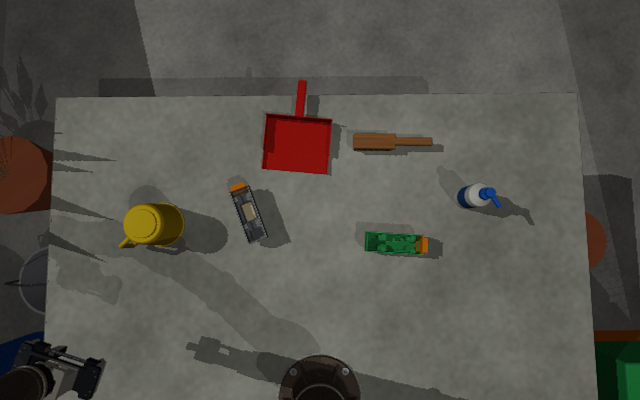

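View pics/s1.png

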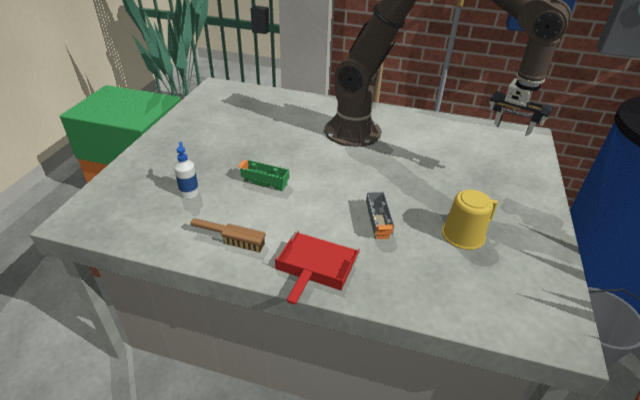

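The top view shows the green caddy at about (397,243) with its orange end at (427,243). The grey one is at about (248,212) with its orange end at (238,187). The yellow jug stands to the left of the grey caddy, and the dustpan is above and to its right.

```bash
cat >> h.py <<'E'
def biggest(m):
    c,_=cv2.findContours(m.astype(np.uint8),cv2.RETR_EXTERNAL,cv2.CHAIN_APPROX_NONE)
    return max(c,key=cv2.contourArea)
def hsv(im): return cv2.cvtColor(im,cv2.COLOR_RGB2HSV).astype(int).transpose(2,0,1)
E
python3 - <<'E'
from h import *
im=cv2.imread('pics/t1.png')[:,:,::-1].copy(); C=cam('top'); h,s,v=hsv(im)
def roi(x0,y0,x1,y1):
    m=np.zeros(h.shape,bool); m[y0:y1,x0:x1]=1; return m
for nm,r in (('green',roi(355,220,445,265)),('grey',roi(220,170,275,250))):
    o=biggest(r&(h<18)&(s>150)&(v>100))
    if nm=='green': b=biggest(r&(h>45)&(h<85)&(s>100))
    else: b=biggest(r&(v<60)&(s<200))
    for k,c in (('or',o),('body',b)):
        W=ray(C,c[:,0,:],0.066)[:,:2]
        q=cv2.minAreaRect((W*1000).astype(np.float32)); print(nm,k,q,cv2.boundingRect(c))
crop=cv2.resize(im[165:265,215:445],None,fx=3.4,fy=3.4,interpolation=cv2.INTER_CUBIC)
cv2.imwrite('pics/c1.png',crop[:,:,::-1])
E
```

```text
green or ((457.56109619140625, -313.47100830078125), (23.788780212402344, 50.471458435058594), 88.02567291259766) (419, 236, 9, 18)
green body ((463.743408203125, -225.70755004882812), (172.11122131347656, 59.55436325073242), 85.9195556640625) (365, 232, 58, 23)
grey or ((637.69677734375, 241.01419067382812), (15.449710845947266, 51.327213287353516), 18.097639083862305) (230, 182, 17, 10)
grey body ((553.0638427734375, 205.22622680664062), (167.088134765625, 62.69253921508789), 20.87759017944336) (230, 185, 39, 58)
```

View pics/c1.png

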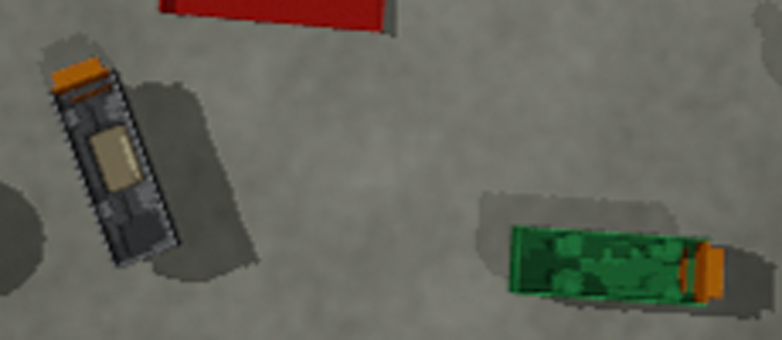

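```bash
cat >> h.py <<'E'
def delta(P,yaw):
    """tool-frame shift (cm) and turn to reach P with tool x at heading yaw (deg), tool pointing down"""
    st=arm.observe(); R0=R.from_rotvec(st['ee_rot']); a=np.radians(yaw); x=[np.cos(a),np.sin(a),0]; z=[0,0,-1.]
    R1=R.from_matrix(np.c_[x,np.cross(z,x),z])
    d=R0.inv().apply(np.array(P)-st['position'])*100; w=(R0.inv()*R1).as_rotvec()
    print('xyz',d.round(2),'ang',w.round(3),'rows',max(np.linalg.norm(d)/6.25,np.linalg.norm(w)/.187).round(1))
E
python3 - <<'E'
from h import *
print(imaging.camera_params('wrist'))
delta([.5,.2,.3],110); delta([.53,.195,.30],21)
E
```

```text
{'fx': 351.29880727692364, 'fy': 351.29880727692364, 'cx': 321.898426948706, 'cy': 200.55587542241335, 'hand_eye': array([[ 2.68318583e-04, -9.67454098e-01, -2.53046432e-01,
         6.73200112e-02],
       [ 9.99998863e-01, -1.15972256e-04,  1.50374028e-03,
         3.61627754e-04],
       [-1.48414606e-03, -2.53046548e-01,  9.67452966e-01,
        -1.41543906e-01],
       [ 0.00000000e+00,  0.00000000e+00,  0.00000000e+00,
         1.00000000e+00]])}
xyz [-41.24 -27.84  -5.65] ang [-0.001  0.001  0.904] rows 8.0
xyz [-44.25 -27.38  -5.65] ang [-0.000e+00  2.000e-03  2.457e+00] rows 13.1
```

Request:
{"method": "jog_arm", "body": {"moves": [{"fingers": -1,"xyz": [-41,-28,-5.5],"angular": [0,0,0.9]},{"fingers": -1,"xyz": [-41,-28,-5.5],"angular": [0,0,0.9]},{"fingers": -1,"xyz": [-41,-28,-5.5],"angular": [0,0,0.9]},{"fingers": -1,"xyz": [-41,-28,-5.5],"angular": [0,0,0.9]},{"fingers": -1,"xyz": [-41,-28,-5.5],"angular": [0,0,0.9]},{"fingers": -1,"xyz": [-41,-28,-5.5],"angular": [0,0,0.9]},{"fingers": -1,"xyz": [-41,-28,-5.5],"angular": [0,0,0.9]},{"fingers": -1,"xyz": [-41,-28,-5.5],"angular": [0,0,0.9]},{"fingers": -1,"xyz": [-41,-28,-5.5],"angular": [0,0,0.9]},{"fingers": -1,"xyz": [-41,-28,-5.5],"angular": [0,0,0.9]},{"fingers": -1,"xyz": [-41,-28,-5.5],"angular": [0,0,0.9]}]}}

```text
clock: 1.48
position: [0.4963, 0.201, 0.2983]
ee_rot: [-1.793, -2.578, 0.001]
force: [-1.0, 0.5, 0.1]
width: 0.999
```

```bash
python3 - <<'E'
from h import *
im,C=grab('wrist','w1'); st=arm.observe(); print(st['position'],st['clock'])
print(proj(C,[[.553,.205,.066]]), C[2])
np.save('w1.npy',np.array([st['position'],st['ee_rot']]))
delta([.45,-.2,.28],86)
E
```

```text
[0.49637012 0.20097852 0.29841518] 1.525
[[371.16794309 188.65812961]] [0.4731948  0.26451739 0.43989388]
xyz [-35.98 -18.3    1.84] ang [-0.001 -0.     0.425] rows 6.5
```

View pics/w1.png

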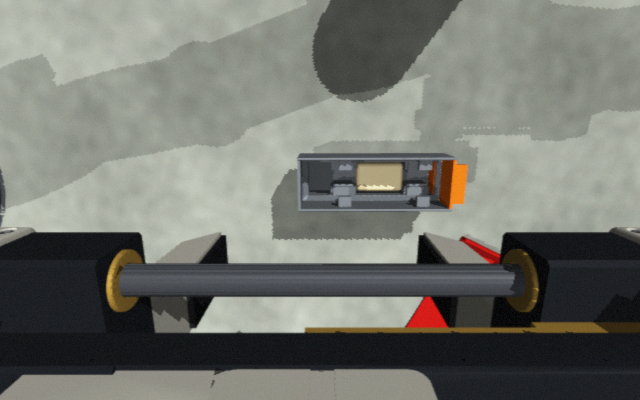

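The wrist view shows the grey caddy's rim from about (299,155) to (451,211). The orange lip is at about (461,185). I'll enlarge this to get the edges.

```bash
python3 - <<'E'
import cv2
im=cv2.imread('pics/w1.png')[140:225,285:485]
cv2.imwrite('pics/c2.png',cv2.resize(im,None,fx=4,fy=4,interpolation=cv2.INTER_NEAREST))
E
```

```text
(no output)
```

View pics/c2.png

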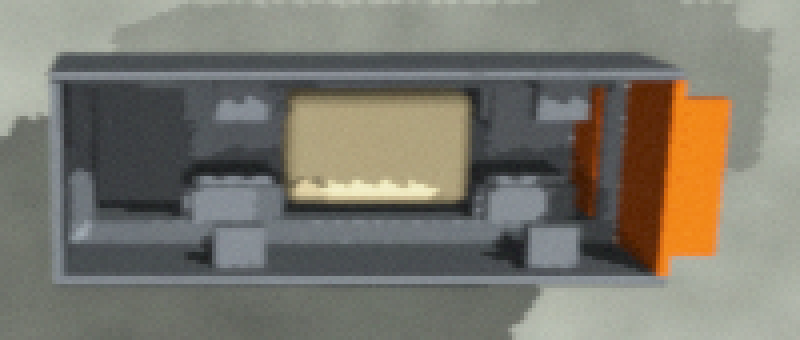

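Request:
{"method": "jog_arm", "body": {"moves": [{"fingers": -1,"xyz": [-36,-18.5,2],"angular": [0,0,0.425]},{"fingers": -1,"xyz": [-36,-18.5,2],"angular": [0,0,0.425]},{"fingers": -1,"xyz": [-36,-18.5,2],"angular": [0,0,0.425]},{"fingers": -1,"xyz": [-36,-18.5,2],"angular": [0,0,0.425]},{"fingers": -1,"xyz": [-36,-18.5,2],"angular": [0,0,0.425]},{"fingers": -1,"xyz": [-36,-18.5,2],"angular": [0,0,0.425]},{"fingers": -1,"xyz": [-36,-18.5,2],"angular": [0,0,0.425]},{"fingers": -1,"xyz": [-36,-18.5,2],"angular": [0,0,0.425]},{"fingers": -1,"xyz": [-36,-18.5,2],"angular": [0,0,0.425]}]}}

```text
clock: 2.65
position: [0.4485, -0.2006, 0.2785]
ee_rot: [-2.297, -2.142, -0.0]
force: [-0.6, -0.5, 0.6]
width: 1.001
```

```bash
python3 - <<'E'
from h import *
im,C=grab('wrist','w2'); st=arm.observe(); print(st['position'],st['ee_rot'],st['clock'])
np.save('w2.npy',np.array([st['position'],st['ee_rot']]))
h,s,v=hsv(im)
g=biggest((h>45)&(h<85)&(s>100)); o=biggest((h<18)&(s>180)&(v>120))
print(cv2.boundingRect(g),cv2.boundingRect(o))
print(cv2.minAreaRect(g),cv2.minAreaRect(o))
E
```

```text
[ 0.44859651 -0.20033389  0.27854954] [-2.2964979e+00 -2.1426826e+00 -4.8949062e-04] 2.7
(310, 119, 61, 145) (325, 248, 26, 8)
((340.0, 191.0), (144.0, 60.0), 90.0) ((337.5, 251.5), (7.0, 25.0), 90.0)
```

View pics/w2.png

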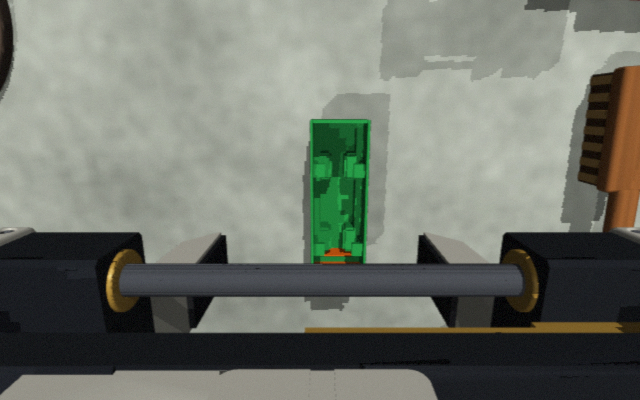

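The enlarged view gives clear grey rim corners and lip edge. The green view shows the body spanning columns 310–370 from its plain end at row 119, with the orange end at about (338,252), partly hidden by the gripper.

```bash
python3 - <<'E'
from h import *
def C(n): p,r=np.load(n); return cam('wrist',dict(position=p,ee_rot=r))
# grey: rim corners plain/orange upper, orange/plain lower, lip outer edge
px=np.array([(50,72),(686,78),(667,282),(53,284),(732,97),(717,256)])/4+[285,140]-.5
W=ray(C('w1.npy'),px,.066)[:,:2]*1000; print(W.round(1))
print('lens',[np.linalg.norm(W[i]-W[j]).round(1) for i,j in((0,1),(1,2),(2,3),(3,0),(4,5))])
for i,j in ((0,1),(3,2)): d=W[j]-W[i]; print('yaw',np.degrees(np.arctan2(d[1],d[0])))
print('grey c',W[:4].mean(0), 'end mids',(W[0]+W[3])/2,(W[1]+W[2])/2,(W[4]+W[5])/2)
# green
im=cv2.imread('pics/w2.png')[:,:,::-1].copy(); h,s,v=hsv(im); m=(h>45)&(h<85)&(s>100); m[:,:300]=0;m[:,380:]=0
Cg=C('w2.npy'); L=[];Rr=[]
for r in range(125,230):
    x=np.flatnonzero(m[r]); L.append((x[0]-.5,r)); Rr.append((x[-1]+.5,r))
f=[]
for E in (L,Rr):
    w=ray(Cg,E,.066)[:,:2]*1000; vx,vy,x0,y0=cv2.fitLine(w.astype(np.float32),cv2.DIST_HUBER,0,.01,.01).ravel()
    if vy>0: vx,vy=-vx,-vy
    f.append((vx,vy,x0,y0)); print('side yaw',np.degrees(np.arctan2(vy,vx)),x0,y0)
e=ray(Cg,[(c,np.flatnonzero(m[:,c])[0]-.5) for c in range(315,366)],.066)[:,:2]*1000
print('plain end',e[[0,25,-1]].round(1))
f=np.array(f); u=f[:,:2].mean(0); u/=np.linalg.norm(u); n=np.array([-u[1],u[0]])
off=(f[:,2:]@n); print('width',off)
p0=e.mean(0)@u; print('green c',u*(p0+85)+n*off.mean(),np.degrees(np.arctan2(u[1],u[0])))
E
```

```text
[[465.7 209.2]
 [625.3 266.8]
 [645.2 213.8]
 [486.  154. ]
 [639.1 266.5]
 [654.9 225.3]]
lens [np.float64(169.7), np.float64(56.6), np.float64(170.0), np.float64(58.8), np.float64(44.1)]
yaw 19.839772982194134
yaw 20.567083955255654
grey c [555.54645277 210.95023904] end mids [475.84781467 181.62083304] [635.24509087 240.27964504] [646.97722346 245.89330711]
side yaw -94.459114 436.71033 -198.65698
side yaw -94.013626 496.5526 -202.61554
plain end [[ 446.7 -140.6]
 [ 471.1 -142.3]
 [ 495.6 -144. ]]
width [450.1922  510.16342]
green c [ 464.67295071 -227.07690476] -94.23637
```

```bash
python3 -c "
from h import *
delta([.4647,-.2271,.12],85.8);delta([.4647,-.2271,.047],85.8)"
```

```text
xyz [-2.57  1.8  15.85] ang [-0.    -0.001  0.004] rows 2.6
xyz [-2.58  1.8  23.15] ang [-0.    -0.001  0.004] rows 3.7
```

Request:
{"method": "jog_arm", "body": {"moves": [{"fingers": -1,"xyz": [-2.6,1.8,5],"angular": [0,0,0.004]},{"fingers": -1,"xyz": [-2.6,1.8,10],"angular": [0,0,0.004]},{"fingers": -1,"xyz": [-2.6,1.8,14.5],"angular": [0,0,0.004]},{"fingers": -1,"xyz": [-2.6,1.8,18],"angular": [0,0,0.004]},{"fingers": -1,"xyz": [-2.6,1.8,21],"angular": [0,0,0.004]},{"fingers": -1,"xyz": [-2.6,1.8,23.1],"angular": [0,0,0.004]},{"fingers": -1,"xyz": [-2.6,1.8,23.1],"angular": [0,0,0.004]},{"fingers": -1,"xyz": [-2.6,1.8,23.1],"angular": [0,0,0.004]}]}}

```text
clock: 3.7
position: [0.4649, -0.2287, 0.0484]
ee_rot: [2.302, 2.137, 0.001]
force: [1.2, -0.2, 0.4]
width: 0.998
```

Request:
{"method": "jog_arm", "body": {"moves": [{"fingers": 1,"xyz": [0,0,0],"angular": [0,0,0]},{"fingers": 1,"xyz": [0,0,0],"angular": [0,0,0]},{"fingers": 1,"xyz": [0,0,0],"angular": [0,0,0]},{"fingers": 1,"xyz": [0,0,0],"angular": [0,0,0]},{"fingers": 1,"xyz": [0,0,0],"angular": [0,0,0]},{"fingers": 1,"xyz": [0,0,0],"angular": [0,0,0]},{"fingers": 1,"xyz": [0,0,0],"angular": [0,0,0]},{"fingers": 1,"xyz": [0,0,0],"angular": [0,0,0]}], "grip_force": 15}}

```text
clock: 4.7
position: [0.4643, -0.2294, 0.0479]
ee_rot: [2.304, 2.135, 0.0]
force: [-0.8, 1.2, 5.0]
width: 0.654
```

Request:
{"method": "jog_arm", "body": {"moves": [{"fingers": 1,"xyz": [0,0,-2],"angular": [0,0,0]},{"fingers": 1,"xyz": [0,0,-6],"angular": [0,0,0]},{"fingers": 1,"xyz": [0,0,-11],"angular": [0,0,0]},{"fingers": 1,"xyz": [0,0,-16],"angular": [0,0,0]},{"fingers": 1,"xyz": [0,0,-16],"angular": [0,0,0]},{"fingers": 1,"xyz": [0,0,-16],"angular": [0,0,0]}]}}

```text
clock: 5.45
position: [0.4638, -0.2289, 0.207]
ee_rot: [-2.303, -2.135, 0.0]
force: [-0.2, 0.7, -1.4]
width: 0.652
```

```bash
python3 - <<'E'
from h import *
st=arm.observe(); print(st['position'],st['force'],st['width'],st['joints'])
im,C=grab('wrist','w3'); st=arm.observe()
# plain end in the tool frame, rim plane 18 mm above TCP
h,s,v=hsv(im); m=(h>45)&(h<85)&(s>100); g=biggest(m); print(cv2.boundingRect(g))
H=np.array(imaging.camera_params('wrist')['hand_eye']); T=(C[0],H[:3,:3],H[:3,3])
c=g[:,0,:]; top=[(x,c[c[:,0]==x,1].min()-.5) for x in range(c[:,0].min()+5,c[:,0].max()-5,4)]
for z in (-.019,-.016): 
    w=ray(T,top,z)*1000; print(w[:,:2].round(1)[::4], np.degrees(np.polyfit(w[:,1],w[:,0],1)))
# target for tool: x heading = 20.4; green centre at tool x +2.3mm
delta([.48,.10,.24],20.4); delta([.5553,.2112,.24],20.4)
E
```

```text
[ 0.46377731 -0.22886582  0.20695878] [-0.17282382  0.65295244 -1.41199111] 0.6522132005892505 [-0.19884634  0.34471798  0.72869347  1.9235895  -0.27565592  0.9752426
  0.58165379]
(231, 53, 181, 211)
[[ 85.4 -27.5]
 [ 85.7 -22.3]
 [ 85.7 -17.1]
 [ 85.7 -11.9]
 [ 85.7  -6.7]
 [ 85.7  -1.5]
 [ 85.7   3.7]
 [ 85.7   8.9]
 [ 85.7  14.1]
 [ 85.7  19.3]
 [ 85.7  24.5]] [2.87051596e-02 4.91036634e+03]
[[ 85.8 -28.2]
 [ 86.1 -22.9]
 [ 86.1 -17.5]
 [ 86.1 -12.2]
 [ 86.2  -6.9]
 [ 86.2  -1.6]
 [ 86.2   3.8]
 [ 86.2   9.1]
 [ 86.2  14.4]
 [ 86.2  19.7]
 [ 86.2  25.1]] [2.87051596e-02 4.93552121e+03]
xyz [32.91 -0.85 -3.33] ang [-2.000e-03  1.000e-03  1.139e+00] rows 6.1
xyz [44.57  5.82 -3.34] ang [-2.000e-03  1.000e-03  1.139e+00] rows 7.2
```

View pics/w3.png

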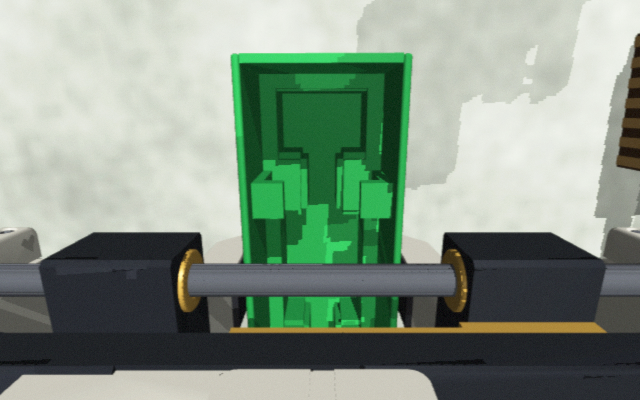

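The green caddy is held square and centred in the jaws, with its plain end (top edge at row 53) level in the image. Next I carry it over the grey caddy.

Request:
{"method": "jog_arm", "body": {"moves": [{"fingers": 1,"xyz": [4,0.5,-3.3],"angular": [0,0,0.12]},{"fingers": 1,"xyz": [8.5,1,-3.3],"angular": [0,0,0.24]},{"fingers": 1,"xyz": [13,1.6,-3.3],"angular": [0,0,0.36]},{"fingers": 1,"xyz": [17.5,2.2,-3.3],"angular": [0,0,0.48]},{"fingers": 1,"xyz": [22,2.8,-3.3],"angular": [0,0,0.6]},{"fingers": 1,"xyz": [26.5,3.4,-3.3],"angular": [0,0,0.72]},{"fingers": 1,"xyz": [31,4,-3.3],"angular": [0,0,0.84]},{"fingers": 1,"xyz": [35.5,4.6,-3.3],"angular": [0,0,0.96]},{"fingers": 1,"xyz": [40,5.2,-3.3],"angular": [0,0,1.06]},{"fingers": 1,"xyz": [43,5.7,-3.3],"angular": [0,0,1.12]},{"fingers": 1,"xyz": [44.5,5.8,-3.3],"angular": [0,0,1.139]},{"fingers": 1,"xyz": [44.5,5.8,-3.3],"angular": [0,0,1.139]}]}}

```text
clock: 7.0
position: [0.5553, 0.2099, 0.2395]
ee_rot: [3.09, 0.558, -0.003]
force: [0.1, -0.5, -0.6]
width: 0.653
```

```bash
python3 - <<'E'
from h import *
delta([.554,.2105,.124],20.4); delta([.554,.2105,.107],20.4)
E
```

```text
xyz [-0.08 -0.11 11.55] ang [0.001 0.002 0.001] rows 1.8
xyz [-0.08 -0.11 13.25] ang [0.001 0.002 0.001] rows 2.1
```

Request:
{"method": "jog_arm", "body": {"moves": [{"fingers": 1,"xyz": [-0.1,-0.1,4],"angular": [0,0,0]},{"fingers": 1,"xyz": [-0.1,-0.1,7.5],"angular": [0,0,0]},{"fingers": 1,"xyz": [-0.1,-0.1,10],"angular": [0,0,0]},{"fingers": 1,"xyz": [-0.1,-0.1,11.5],"angular": [0,0,0]},{"fingers": 1,"xyz": [-0.1,-0.1,11.5],"angular": [0,0,0]},{"fingers": 1,"xyz": [-0.1,-0.1,11.5],"angular": [0,0,0]}]}}

```text
clock: 7.75
position: [0.5552, 0.2101, 0.1268]
ee_rot: [-3.092, -0.555, -0.002]
force: [-0.3, -0.3, -1.0]
width: 0.65
```

```bash
python3 - <<'E'
from h import *
st=arm.observe(); print(st['position'],st['ee_rot'],st['force'])
a,C=grab('scene','s2'); b,D=grab('top','t2')
x=cv2.resize(a[150:260,330:450],None,fx=5,fy=5,interpolation=cv2.INTER_NEAREST)[:550,:400+200]
cv2.imwrite('pics/c3.png',x[:,:,::-1])
h,s,v=hsv(b); r=np.zeros(h.shape,bool); r[160:270,210:290]=1
n,l,stt,ce=cv2.connectedComponentsWithStats((r&(h<18)&(s>150)&(v>80)).astype(np.uint8))
for i in range(1,n):
    if stt[i,4]>15: print('top orange',stt[i],ce[i],ray(D,ce[i],.066)[0],ray(D,ce[i],.142)[0])
H=np.radians(20.4);u=np.array([np.cos(H),np.sin(H)]);g=np.array([.5553,.2112])
print('pred grey lip', proj(D,np.r_[g+.091*u,.066]),proj(C,np.r_[g+.091*u,.066]))
E
```

```text
[0.55522123 0.21010959 0.12675772] [-3.09189006e+00 -5.55105146e-01 -2.18000604e-03] [-0.32378796 -0.26492118 -1.01600098]
top orange [262 160  28  11 275] [276.26181818 164.48727273] [0.70285901 0.12360464 0.066     ] [0.68978296 0.11608561 0.142     ]
top orange [244 237  19  11  92] [253.7173913  242.27173913] [0.46887648 0.19108214 0.066     ] [0.47105897 0.17916274 0.142     ]
pred grey lip [[236.80001745 185.2441134 ]] [[385.35219998 226.35992146]]
```

View pics/c3.png

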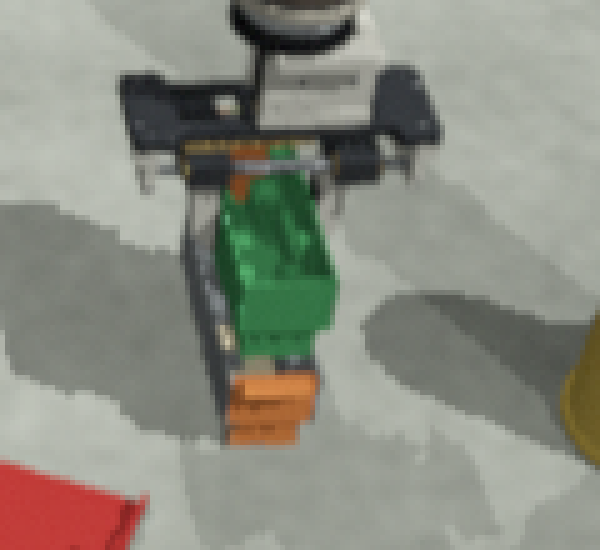

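The green foot hangs over the grey mouth. The grey lip is at crop (278,386), against a prediction of about (277,382). The green orange end is at the far side, over the grey plain end. I'll check the green corners numerically.

```bash
python3 - <<'E'
from h import *
st=arm.observe(); C=cam('scene'); p=st['position']; Rm=R.from_rotvec(st['ee_rot']).as_matrix()
x,y=Rm[:,0],Rm[:,1]; print('heading',np.degrees(np.arctan2(x[1],x[0])),'tilt',Rm[2,:2])
gc=p+.0012*x
def f(P): return ((proj(C,P)-[330,150]+.5)*5).round(0)
print('green rim plain corners',f([gc+.085*x+k*.03*y+[0,0,.018] for k in(-1,1)]))
print('green band bottom plain',f([gc+.085*x+k*.03*y-[0,0,.022] for k in(-1,1)]))
print('green foot bottom plain',f([gc+.078*x+k*.023*y-[0,0,.048] for k in(-1,1)]))
H=np.radians(20.4);u=np.array([np.cos(H),np.sin(H),0]);n=np.array([-u[1],u[0],0]);g=np.array([.5553,.2112,.066])
print('grey lip outer',f([g+.098*u+k*.022*n for k in(-1,1)]),'grey rim',f([g+.085*u+k*.03*n for k in(-1,1)]))
delta([.5542,.2108,.107],20.4)
E
python3 - <<'E'
import cv2
im=cv2.imread('pics/s2.png')[190:245,365:405]
cv2.imwrite('pics/c4.png',cv2.resize(im,None,fx=10,fy=10,interpolation=cv2.INTER_NEAREST))
E
```

```text
heading 20.380428069040672 tilt [ 0.00174629 -0.00019491]
green rim plain corners [[341. 282.]
 [244. 285.]]
green band bottom plain [[332. 331.]
 [236. 334.]]
green foot bottom plain [[313. 355.]
 [241. 357.]]
grey lip outer [[247. 393.]
 [316. 391.]] grey rim [[230. 379.]
 [324. 376.]]
xyz [-0.09 -0.06  1.98] ang [-0.    -0.002 -0.   ] rows 0.3
```

View pics/c4.png

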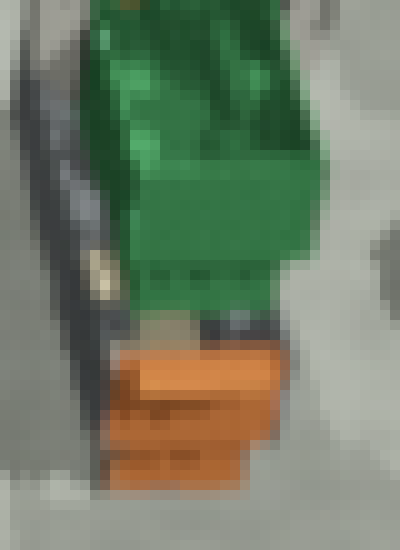

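The observed green and grey edges match the predictions to about one pixel, so I lower it gently in steps.

Request:
{"method": "jog_arm", "body": {"moves": [{"fingers": 1,"xyz": [0,-0.1,0.5],"angular": [0,0,0]},{"fingers": 1,"xyz": [0,-0.1,0.9],"angular": [0,0,0]},{"fingers": 1,"xyz": [0,-0.1,1.3],"angular": [0,0,0]},{"fingers": 1,"xyz": [0,-0.1,1.6],"angular": [0,0,0]},{"fingers": 1,"xyz": [0,-0.1,1.6],"angular": [0,0,0]},{"fingers": 1,"xyz": [0,-0.1,1.6],"angular": [0,0,0]}]}}

```text
clock: 8.6
position: [0.5543, 0.2114, 0.1098]
ee_rot: [3.092, 0.556, 0.0]
force: [1.2, -0.4, -1.1]
width: 0.654
```

Request:
{"method": "jog_arm", "body": {"moves": [{"fingers": 1,"xyz": [0,0,0.1],"angular": [0,0,0]},{"fingers": 1,"xyz": [0,0,0.2],"angular": [0,0,0]},{"fingers": 1,"xyz": [0,0,0.3],"angular": [0,0,0]},{"fingers": 1,"xyz": [0,0,0.35],"angular": [0,0,0]},{"fingers": 1,"xyz": [0,0,0.35],"angular": [0,0,0]}]}}

```text
clock: 9.22
position: [0.5542, 0.2114, 0.1062]
ee_rot: [-3.092, -0.556, -0.0]
force: [0.0, 0.4, -2.1]
width: 0.656
```

Request:
{"method": "jog_arm", "body": {"moves": [{"fingers": 1,"xyz": [0,0,0.05],"angular": [0,0,0]},{"fingers": 1,"xyz": [0,0,0.1],"angular": [0,0,0]},{"fingers": 1,"xyz": [0,0,0.1],"angular": [0,0,0]}]}}

```text
clock: 9.6
position: [0.5542, 0.2114, 0.1059]
ee_rot: [-3.091, -0.556, -0.0]
force: [-3.8, -0.2, 7.8]
width: 0.655
```

Contact came at 7.8 N at the expected height, so I'm releasing it and rising clear.

Request:
{"method": "jog_arm", "body": {"moves": [{"fingers": 0.1,"xyz": [0,0,0],"angular": [0,0,0]},{"fingers": 0.0,"xyz": [0,0,0],"angular": [0,0,0]},{"fingers": -0.6,"xyz": [0,0,0],"angular": [0,0,0]},{"fingers": -1,"xyz": [0,0,0],"angular": [0,0,0]},{"fingers": -1,"xyz": [0,0,0],"angular": [0,0,0]},{"fingers": -1,"xyz": [0,0,0],"angular": [0,0,0]},{"fingers": -1,"xyz": [0,0,0],"angular": [0,0,0]}]}}

```text
clock: 10.48
position: [0.5543, 0.2114, 0.1052]
ee_rot: [3.092, 0.556, 0.0]
force: [-0.3, -0.0, 0.3]
width: 0.998
```

Request:
{"method": "jog_arm", "body": {"moves": [{"fingers": -1,"xyz": [0,0,-2],"angular": [0,0,0]},{"fingers": -1,"xyz": [0,0,-5],"angular": [0,0,0]},{"fingers": -1,"xyz": [0,0,-9],"angular": [0,0,0]},{"fingers": -1,"xyz": [-4,0,-13],"angular": [0,0,0]},{"fingers": -1,"xyz": [-9,0,-15],"angular": [0,0,0]},{"fingers": -1,"xyz": [-14,0,-15],"angular": [0,0,0]},{"fingers": -1,"xyz": [-14,0,-15],"angular": [0,0,0]},{"fingers": -1,"xyz": [-14,0,-15],"angular": [0,0,0]}]}}

```text
clock: 11.48
position: [0.4236, 0.1632, 0.2563]
ee_rot: [-3.09, -0.556, -0.003]
force: [0.3, -0.3, -0.6]
width: 0.999
```

```bash
python3 - <<'E'
from h import *
a,C=grab('scene','s3'); grab('top','t3')
x=cv2.resize(a[160:260,340:440],None,fx=6,fy=6,interpolation=cv2.INTER_NEAREST)
cv2.imwrite('pics/c5.png',x[:,:,::-1])
# level check: predicted green rim corners if resting level (rim z 0.124)
H=np.radians(20.4);u=np.array([np.cos(H),np.sin(H),0]);n=np.array([-u[1],u[0],0]);g=np.array([.5553,.2115,.124])
f=lambda P:((proj(C,P)-[340,160]+.5)*6).round(0)
print('rim plain end',f([g+.085*u+k*.03*n for k in(-1,1)]),'orange end',f([g-.085*u+k*.03*n for k in(-1,1)]))
b0,b1=[cv2.imread(f'pics/{k}.png').astype(int) for k in('s1','s3')]
d=(abs(b0-b1).max(2)>60).astype(np.uint8)
_,_,s,_=cv2.connectedComponentsWithStats(d); print(s[1:][s[1:,4]>25])
st=arm.observe(); print(st['position'],st['force'])
E
```

```text
rim plain end [[229. 312.]
 [345. 308.]] orange end [[174. 110.]
 [280. 108.]]
[[ 408    0    6   12   50]
 [ 544    0   24   20  105]
 [ 395    7   11   13   99]
 [ 378   63    6   24   57]
 [ 509   79    8   11   52]
 [ 532   79   13    6   30]
 [ 517   83   21    7   43]
 [ 370   84   45   57  754]
 [ 384   88   12    4   33]
 [ 521   90   10    9   48]
 [ 532  110   10   10   48]
 [ 354  120    5    8   27]
 [ 525  126    8   10   39]
 [ 360  128    6   15   72]
 [ 366  141   28   14  187]
 [ 239  160   51   31 1014]
 [ 368  176   29   45  571]
 [ 374  214   11   11   86]]
[0.42418611 0.16293143 0.25584313] [ 0.54698285  0.0397166  -0.11358609]
```

View pics/c5.png

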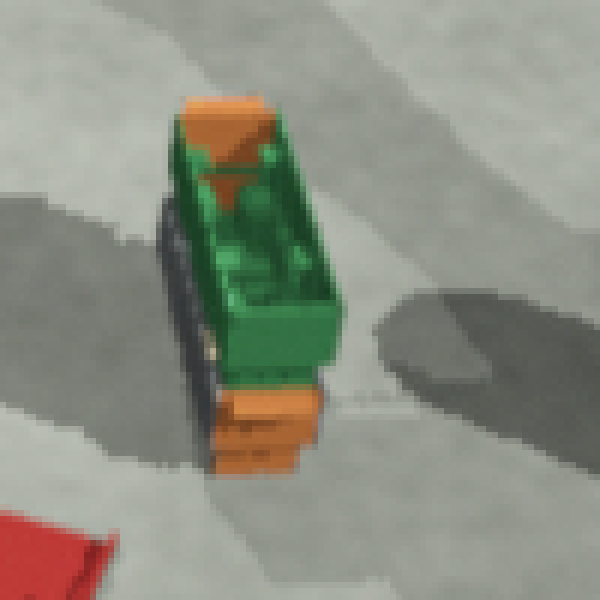

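The stack looks level: the rim corners are at about (228,312) and (343,303), and the orange-end corners at about (176,113) and (278,112). These are within a pixel or so of the level-stacked prediction. The bystanders show no image change.

```bash
python3 -c "
from h import *
print(job.sign_off())"
```

```text
the job is handed in; nothing more can be done
None
```

I set the green caddy on the grey one, stacked with its orange end over the grey plain end, released it and handed the job in at about 11.6 s. The sign-off gives no verdict.

- **Placing:** the foot entered the grey mouth without a bump. I lowered it until it touched at about 8 N, at the expected height, then opened the jaws and backed away.
- **Level:** in the last picture the green rim corners lie within about one pixel (roughly 3 mm) of where a level stack should put them.
- **Other things:** comparing the scene before and after showed no change at the jug, bottle, brush or dustpan.
- **Grey caddy:** I did not measure its position again after release. I saw no sign that it had moved, and the sideways force at contact was under 4 N.
- **Disagreement:** the first rough top-camera fix of the grey caddy was about 6 mm off the wrist-camera one. I used the wrist value, which the scene camera agreed with to about a pixel.

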